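Close the photometer hood and hold the cell changer at its third click

ROBOT

A 7-joint arm with a two-finger parallel gripper is mounted at the origin on the work surface. World frame = base frame: x ahead of the robot, y to its left, z up, the work surface at z = 0. Lengths are in m, angles in rad, forces in N, time in s.
With the tool pointing down it reaches from about 0.4 to 0.85 m from the base axis. Payload 4.5 kg.
Tool frame: the origin (TCP) lies at the very end of the fingers, on their centre line; the grasp point (between the pads) lies 19 mm behind it; z points along the fingers, y is the line along which they close (so a half turn about z gives the same grasp; the last joint's range is limited). The gripper opens to 88 mm and grips with 3 to 60 N. Pads are 18 mm wide; open, the fingers measure 123 mm over their backs; the gripper's body (75 mm by 187 mm) begins 45 mm behind the grasp point.
Start: joints at [-1.238, 0.689, -0.195, 1.565, 0.157, 0.902, -0.215], TCP at [0.184, 0.597, 0.239] pointing down, gripper open.
Joint ranges: [-3.01, 3.01], [-0.46, 2.08], [-1.47, 1.51], [0.13, 2.56], [-1, 4.14], [0.04, 2.09], [-2.66, 2.66]. Speed limits (rad/s): [2.57, 2.57, 3.14, 3.14, 3.14, 3.14, 3.14].

INTERFACE

Orientations are given as a unit quaternion [x, y, z, w].
In Python, from plant import r, optics gives the robot as it stands.
- The arm moves only by the tool servo_tool, never from a script. Its arguments are lists of equal length, an entry for each row: "translation": the shift along the tool's x, y, z in m, a list of three; "turn": the turn, a rotation vector about the tool's x, y, z in rad, a list of three. In form: {"translation": [[dx, dy, dz], ...], "turn": [[rx, ry, rz], ...]}. A call has 1 to 10 rows; each row shifts and turns the commanded pose from where the row before left it, along the tool's axes as they then stand; what a row does not reach is not made up. A row lasts 1/8 s, in which the tool goes at most 62.5 mm and 10.7 degrees, less where a joint would pass 70% of its speed; a pose out of reach is approached as far as the arm can. A call is refused whole if a number of a shift passes 0.0625 or a number of a turn 0.188, either way. A call with a gripper value outside its range is refused whole. "grip" is the opening, from 0 (shut) to 1 (fully open), set as the call begins (left out, the last holds). The fingers move at their own pace and stop on an object; "grip_force" is the grip in N (left out, the last holds). Time passes only in rows, so rows that do not move let the fingers close. It gives the time, the measured TCP pose, the force, the opening and the grip force at its end, in the units of the state.
- r.get_state(): the state, without advancing time (a new reading comes with each control period).
- optics.snapshot(name): name is "side" or "top" or "wrist"; returns a dict with "img" (420x560x3 uint8, red, green, blue), "z_map" (420x560 float32, m along the optical axis (not along the pixel's ray), 0 where there is no reading), "mtx" (3x3 intrinsics, pixels), "R" (3x3) and "t" (3): a world point X has camera coordinates R X + t. Camera axes: x right, y down, z forward; pixel columns grow to the right and rows downward; lengths in m; the calibration is good to about 2 mm. The wrist camera is an equidistant fisheye: a pixel r from the principal point sees the ray r / f radians off the axis. A picture is of the moment at which its call begins.
- r.finish_job(): hands the job in; it is judged then, once.
The state is a dict: "clock": time; "q": joint angles; "qd": joint speeds; "joint_torque": joint torques, N m; "tool_pos": TCP position; "eef_rot": TCP orientation; "contact_force": force on the tool from outside, world axes, zero at the start; "moment": the same for the moment, N m; "opening": opening from 0.0 (shut) to 1.0 (fully open); "finger_force": force on a finger pad.
Only numpy, scipy, OpenCV 4.12 (cv2) and the standard library are available. Lean on these libraries where they do the work, as an engineer would, in place of code of your own. Each camera call takes 0.05 s, during which the arm holds its last target. There are 200 camera calls.

TASK

Close the photometer for a reading of the third cell: take the raised hood by its bar and lower it gently until it is fully closed. Only then swing the cell-changer lever by its post away from the hood, counting three clicks from its parked position, not going past the third, and keep hold of the lever in the third click: the program finishes while still holding it there, as it springs back when let go. Leave the other things on the bench and on the instrument where they are.

Things in the scene. Friction and masses are not known exactly. Their poses are not given: they have to be found in the camera images.
- photometer: bench photometer fixed to the bench, off-white case 340 (x) x 400 (y) x 120 mm (z); origin at the centre of its underside; x from its front (robot side) to its back, y to its left, z up. Its flat top, the deck, is at z = 120 mm. A maroon hood covers a sample well on the left half; the black cell-changer lever is on the right half of the deck.
- lid (a joint): opening angle of the hood (rad): 0 = fully closed on its stop; 0.65 to 1.05 at the start. Hinge line along the photometer's y at the hood's far edge; the front swings up and back. The stiff hinge holds the hood at its starting angle, but below roughly 0.5 rad the hood falls by its own weight and slams unless kept in hand (a few N at the bar).
- lid_bar (a point): middle of the hood's round steel handle bar, 12 mm diameter, 110 mm long, along the photometer's y, on a stem at each end, 44 mm in front of the hood's front face and 208 mm from the hinge line. Closed, it is 35 mm above the deck (z 155 mm) and 205 mm in front of the hinge line. It can be pinched from above and turns between the pads as it follows its arc.
- lid_hinge (a point): point on the hood's hinge line level (in y) with the middle of the bar, at deck height (z = 120 mm); photometer frame (110, 90, 120) mm
- lever_angle (a joint): lever angle (rad): 0 = parked on its stop (as it starts), grows anticlockwise seen from above, the post swinging away from the hood. Clicks (notches) at 0.2, 0.4, 0.6, 0.8; end stop 0.95. A return spring (about 6 N at the post) overcomes the notches. Swung slowly, resistance sinks to 2-5 N nearing a notch and jumps by about 4 N to 7-10 N at its bottom; humps midway between notches.
- lever: the cell-changer lever with its post; origin on its pivot axis at deck height, z up, x from the post towards the pivot. At its free end stands a black upright round post, 16 mm diameter, 50 mm tall, 120 mm from the pivot axis; the post's foot is 24 mm above the deck, its top at z = 194 mm
- lever_grip (a point): point on the post's axis 30 mm above its foot (z = 174 mm), where it is pinched or pushed; 120 mm from the pivot axis
- lever_pivot (a point): point on the lever's upright pivot axis, level with lever_grip; photometer frame (30, -105, 174) mm. The arm under the post is 20 mm wide, its top 24 mm above the deck; a scalloped aluminium click plate of 65 mm radius lies beneath it
- bottle_a: bystander: clear reagent bottle with a blue cap, 56 mm diameter, 130 mm tall; origin at the centre of its underside
- bottle_b: bystander: clear reagent bottle with a red cap, 56 mm diameter, 130 mm tall; origin at the centre of its underside
- beaker: bystander: glass beaker, 68 mm diameter, 90 mm tall; origin at the centre of its underside
- tip_box: bystander: open white divided box, 90 x 120 x 50 mm; origin at the centre of its underside
- mouse: bystander: black computer mouse, 100 x 60 x 33 mm; origin at the centre of its underside
- jar: bystander: small amber jar, 44 mm diameter, 60 mm tall, standing on the rear of the photometer's deck; origin at the centre of its underside
- cell_block: bystander: grey block with two glass cells, 30 x 50 x 34 mm, standing on the front of the photometer's deck; origin at the centre of its underside

How it is judged:
On the way, in this order (a step that is already met when the one before it is completed fails the run):
1. the hood is fully closed, with the lever still parked (value of joint lid below 0.03 rad and value of joint lever_angle below 0.1 rad), for 0.2 s.
2. with the hood closed, the lever is held at its third click (value of joint lid below 0.03 rad and value of joint lever_angle between 0.53 and 0.67 rad and contact force between the fingers and lever above 1 N), for 0.4 s.
At the end, for the whole second after the job is handed in: the hood is closed (within 0.03 rad), the fingers press on the lever with more than 1 N and hold the lever still in the third click (0.60 rad, within 0.07), and no bystander has moved more than 30 mm (all of step 2 and velocity of joint lever_angle between -0.15 and 0.15 rad/s and distance of each of bottle_a, bottle_b, beaker, tip_box, mouse, jar, cell_block from where it was at the start of the episode below 0.03 m); the arm keeps its last pose, push and grip.
It fails at once if the hood slams shut (faster than 1.2 rad/s in the last 0.1 rad) (value of joint lid below 0.1 rad and velocity of joint lid below -1.2 rad/s).
It fails at once if the lever is swung while the hood is open (value of joint lid above 0.1 rad and value of joint lever_angle above 0.12 rad).
It fails at once if the lever goes past the third click, over the next hump (value of joint lever_angle above 0.73 rad).
It fails at once if a bystander is moved more than 40 mm or knocked over (distance of any of bottle_a, bottle_b, beaker, tip_box, mouse, jar, cell_block from where it was at the start of the episode above 0.04 m or angle between any of bottle_a, bottle_b, beaker, tip_box, mouse, jar, cell_block's own z axis and vertical above 0.6 rad).
It also fails if it takes over 64 s, if anything falls off the work surface, if the arm or the gripper's body presses on something with over 40 N, if the wrist force passes 120 N, or if a joint passes its speed limit or range.

## Working session

There is one attempt and no reset: what is moved stays moved. The work goes in short steps, Python scripts to look and compute and a tool call to move; the robot and the scene stay as the last step left them, time stands still between calls to the robot, and variables do not carry over. Pictures are saved under pics/ and viewed, at most 10 in all, crops included, and the job is handed in when it is done.

Besides the shell and the picture viewer there is one more tool, called after "Call:" as a command line: name --argument value ..., lists and objects as JSON in quotes. servo_tool: Moves the arm, as the interface text tells. Its arguments: {"type":"object","properties":{"translation":{"type":"array"},"turn":{"type":"array"},"grip":{"type":"number"},"grip_force":{"type":"number"}},"required":["translation","turn"]}

```bash
ls; mkdir -p pics; python3 - <<'E'
from plant import r, optics
import cv2,numpy as np
s=r.get_state();print(s)
ims={}
for n in("side","top"):
    d=optics.snapshot(n);np.savez(f"{n}0.npz",**d);cv2.imwrite(f"pics/{n}0.png",d["img"][:,:,::-1]);print(n,d["mtx"],d["R"],d["t"])
E
```

```text
pics
{'clock': 0.0, 'q': array([-1.23817066,  0.68999844, -0.19449583,  1.56631622,  0.15729127,
        0.90249927, -0.21509586]), 'qd': array([-0.0004225 ,  0.000146  ,  0.00117068, -0.00069393,  0.00032881,
        0.00058279, -0.00139869]), 'joint_torque': array([-1.17803256e-05, -5.27550566e+01, -1.26714293e+00, -1.53428668e+01,
       -5.27574169e-02,  6.55233976e-03,  1.53758674e-04]), 'tool_pos': array([0.18387027, 0.59669089, 0.23790796]), 'eef_rot': array([ 1.48824990e-01,  9.88863127e-01, -9.13323358e-04, -6.91231837e-05]), 'contact_force': array([-0.45560822, -1.03289343, -0.18624419]), 'moment': array([-0.00500011,  0.04898197,  0.04826007]), 'finger_force': 0.0, 'opening': 0.9999275222318263}
side [[385.71648858   0.         283.35498127]
 [  0.         385.71648858 206.4436227 ]
 [  0.           0.           1.        ]] [[-0.95463825 -0.29730513  0.01659764]
 [-0.20318363  0.60964257 -0.76619342]
 [ 0.21767461 -0.73480991 -0.64239564]] [0.53308402 0.19902593 0.98990397]
top [[382.98380744   0.         280.62970991]
 [  0.         382.98380744 208.74903768]
 [  0.           0.           1.        ]] [[ 0.00683828 -0.99991081  0.01147206]
 [-0.99239572 -0.00819596 -0.12281518]
 [ 0.12289825 -0.01054498 -0.99236325]] [0.01120092 0.56018208 1.40215878]
```

View pics/side0.png

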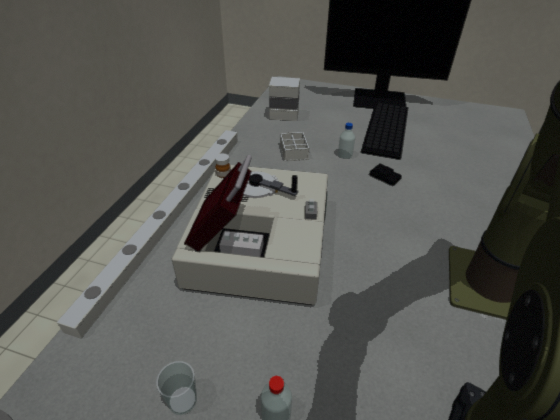

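View pics/top0.png

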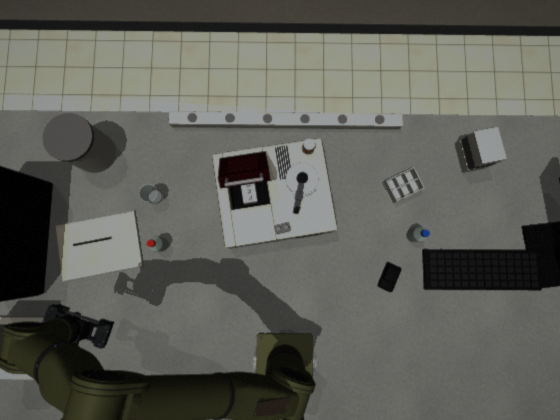

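The side view shows the raised maroon hood around (220,205) with its bar near (243,175), and the lever post at (294,183). The top view shows the deck corners near (213,152), (325,140), (337,232) and (226,248), the bar at about y=181, the lever pivot at (302,178) and the post at (296,210).

```bash
cat > h.py <<'E'
import numpy as np,cv2
def cloud(d):
    h,w=d["z_map"].shape;u,v=np.meshgrid(np.arange(w),np.arange(h));z=d["z_map"]
    K=d["mtx"];c=np.stack([(u-K[0,2])/K[0,0]*z,(v-K[1,2])/K[1,1]*z,z],-1)
    P=(c-d["t"])@d["R"];P[z<=0]=np.nan;return P
def proj(d,X):
    c=d["R"]@X+d["t"];p=d["mtx"]@c;return p[:2]/p[2]
E
python3 - <<'E'
from h import *
T=dict(np.load("top0.npz"));S=dict(np.load("side0.npz"))
P=cloud(T);Q=cloud(S)
for n,C,d in(("top",P,T),("side",Q,S)):
    m=(abs(C[...,2]-.12)<.006)&(C[...,0]>.3)&(C[...,0]<.85)&(abs(C[...,1])<.35)
    m=cv2.morphologyEx(m.astype(np.uint8),cv2.MORPH_OPEN,np.ones((3,3)))
    k,l,st,_=cv2.connectedComponentsWithStats(m);b=1+np.argmax(st[1:,4]);p=C[l==b]
    (c,sz,a)=cv2.minAreaRect(p[:,:2].astype(np.float32));print(n,"rect",c,sz,a,"z",np.median(p[:,2]))
    print(cv2.boxPoints((c,sz,a)))
    hsv=cv2.cvtColor(d["img"],cv2.COLOR_RGB2HSV)
    mm=((hsv[...,0]<8)|(hsv[...,0]>170))&(hsv[...,1]>120)&(C[...,2]>.12)&(abs(C[...,1])<.35)&(C[...,0]>.4)
    print("maroon",mm.sum(),np.nanmin(C[mm],0),np.nanmax(C[mm],0))
    # dark post
    mk=(C[...,2]>.175)&(C[...,2]<.21)&(abs(C[...,1])<.35)&(d["img"].max(2)<50)&(C[...,0]>.4)
    k,l,st,ce=cv2.connectedComponentsWithStats(mk.astype(np.uint8))
    for i in range(1,k):
        if st[i,4]>5: print("dark",ce[i],st[i,4],np.median(C[l==i],0))
    g=d["img"].astype(int);gr=(g.max(2)-g.min(2)<25)&(C[...,2]>.22)&(abs(C[...,1])<.35)&(C[...,0]>.4)
    k,l,st,ce=cv2.connectedComponentsWithStats(gr.astype(np.uint8))
    for i in range(1,k):
        if st[i,4]>5: print("grey",ce[i],st[i],np.median(C[l==i],0),C[l==i].min(0),C[l==i].max(0))
big=cv2.resize(T["img"][130:260,200:350],None,fx=5,fy=4.6,interpolation=cv2.INTER_CUBIC)
cv2.imwrite("pics/topc.png",big[:,:,::-1])
E
```

```text
top rect (0.6121056079864502, 0.04167598485946655) (0.33969855308532715, 0.3986903131008148) 9.540196418762207 z 0.11910437720151913
[[ 0.41156602  0.21011338]
 [ 0.4776448  -0.18306288]
 [ 0.8126452  -0.1267614 ]
 [ 0.7465664   0.26641485]]
maroon 1107 [0.60468337 0.05570199 0.15317095] [0.74121611 0.22422398 0.27726237]
dark [242.89451477 160.39240506] 237 [0.70376967 0.14689811 0.19251614]
dark [296. 209.] 21 [ 0.53998548 -0.0340971   0.19302842]
grey [243.306143   174.37361531] [218 162  52  26 993] [0.63977583 0.13698076 0.26236614] [0.59799037 0.05566604 0.22004182] [0.69258602 0.22481367 0.31278596]
side rect (0.6125563383102417, 0.044929906725883484) (0.33976197242736816, 0.40058085322380066) 9.452574729919434 z 0.11976938163636854
[[ 0.41208807  0.21460101]
 [ 0.47787598 -0.18054071]
 [ 0.81302464 -0.1247412 ]
 [ 0.7472367   0.27040052]]
maroon 2013 [0.60112719 0.063182   0.12722378] [0.74261386 0.2373998  0.27509604]
dark [294.         179.68421053] 38 [ 0.54059813 -0.02655202  0.18681221]
dark [206.00666667 221.86222222] 450 [0.68424814 0.22309626 0.1929415 ]
grey [ 3.90638298 58.0212766 ] [  0  38  14  34 235] [ 1.76675992 -0.33308148  0.25363251] [ 1.75783304 -0.34983117  0.22005973] [ 1.7763796  -0.29216657  0.32466699]
grey [230.92819149 194.17641844] [ 205  155   47   70 1128] [0.62394499 0.18362197 0.25600714] [0.59691558 0.05525864 0.2200553 ] [0.694202   0.2278996  0.31217096]
```

View pics/topc.png

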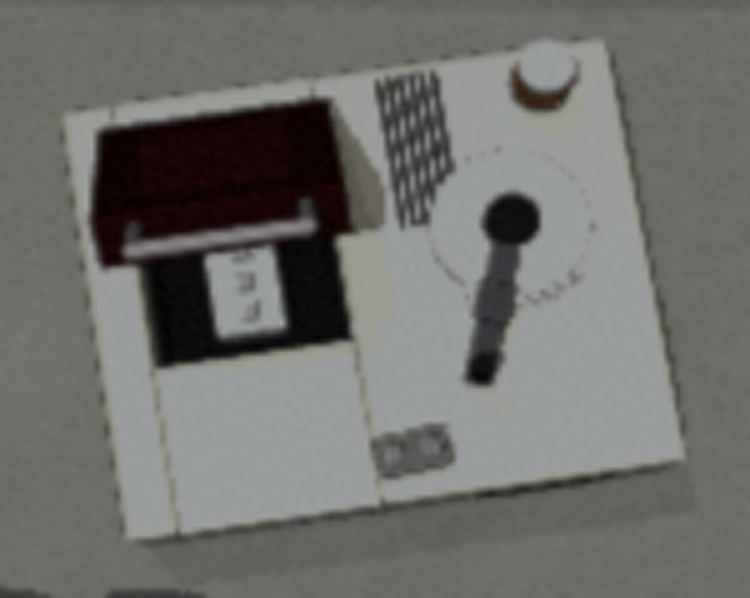

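The crop shows the bar from (125,245) to (315,225), which is full-image pixel (244,181) at its middle, clear of obstacles in front. The lever post is at crop (482,367), pixel (296,210), and the cell block sits well ahead of it at crop (412,450).

```bash
python3 - <<'E'
from h import *
T=dict(np.load("top0.npz"));S=dict(np.load("side0.npz"))
xp=np.array([np.cos(.1660),np.sin(.1660)]);yp=np.array([-xp[1],xp[0]]);o=np.array([.6123,.0433])
H=o+.11*xp+.09*yp;print("hinge",H,"pivot",o+.03*xp-.105*yp)
for n,d in(("top",T),("side",S)):
    C=cloud(d);g=d["img"].astype(int)
    L=np.stack([(C[...,:2]-H)@xp,(C[...,:2]-H)@yp,C[...,2]-.12],-1)
    r=np.hypot(L[...,0],L[...,2]);m=(abs(r-.208)<.02)&(abs(L[...,1])<.06)&(g.min(2)>70)&(L[...,2]>.06)
    m2=m&(g.max(2)-g.min(2)<40);p=L[m2];print(n,m2.sum(),np.median(p,0),p.min(0),p.max(0),"r",np.median(r[m2]))
    print("bar ang",np.median(np.arctan2(p[:,2],-p[:,0]))-.169)
    for th in (.6,.7,.8,.9,1.0):
        a=th+.169;X=np.r_[H-.208*np.cos(a)*xp,.12+.208*np.sin(a)];print(th,X.round(4),proj(d,X).round(1))
    hs=cv2.cvtColor(d["img"],cv2.COLOR_RGB2HSV)
    v,u=np.nonzero(m2);print("pix",u.mean(),v.mean())
E
```

```text
hinge [0.70591642 0.15023908] pivot [ 0.65923767 -0.05529947]
top 129 [-0.09757445 -0.00060437  0.18802737] [-0.10287228 -0.05913585  0.18159307] [-0.09118887  0.05571243  0.19278596] r 0.21203618744902772
bar ang 0.9240223800932883
0.6 [0.5585 0.1255 0.2646] [246.5 200. ]
0.7 [0.5735 0.1281 0.2788] [245.5 194.6]
0.8 [0.5898 0.1308 0.2915] [244.3 188.7]
0.9 [0.6072 0.1337 0.3024] [243.2 182.5]
1.0 [0.6257 0.1368 0.3114] [242.  175.9]
pix 243.1705426356589 181.2170542635659
side 189 [-0.09697988  0.00762816  0.18916509] [-0.10180854 -0.05661563  0.1706701 ] [-0.08214571  0.05997939  0.19217096] r 0.21265145287881368
bar ang 0.9301496022504203
0.6 [0.5585 0.1255 0.2646] [268.4 188. ]
0.7 [0.5735 0.1281 0.2788] [261.4 182.1]
0.8 [0.5898 0.1308 0.2915] [253.8 176.7]
0.9 [0.6072 0.1337 0.3024] [245.5 171.8]
1.0 [0.6257 0.1368 0.3114] [236.8 167.5]
pix 242.95767195767195 171.4126984126984
```

```bash
python3 - <<'E'
from h import *
xp=np.array([np.cos(.1660),np.sin(.1660)]);yp=np.array([-xp[1],xp[0]]);H=np.array([.7059,.1502])
th=.92;c,s=np.cos(th),np.sin(th)
for n in("top","side"):
    d=dict(np.load(n+"0.npz"));C=cloud(d)
    x=(C[...,:2]-H)@xp;y=(C[...,:2]-H)@yp;z=C[...,2]-.12
    m=(abs(y)<.1)&(z>.03)&(x<.05)&(x>-.2)
    f=-x*c+z*s;u=x*s+z*c   # closed frame: forward of hinge, up
    print(n,[(k,np.percentile(f[m],k).round(3),np.percentile(u[m],k).round(3),np.percentile(y[m],k).round(3)) for k in(1,5,50,95,99)])
    for a in np.arange(0,.22,.02):
        q=m&(f>=a)&(f<a+.02)
        if q.sum()>5: print(round(a,2),np.percentile(u[q],[2,50,98]).round(3),q.sum())
E
```

```text
top [(1, np.float64(0.009), np.float64(0.003), np.float64(-0.082)), (5, np.float64(0.02), np.float64(0.011), np.float64(-0.075)), (50, np.float64(0.135), np.float64(0.041), np.float64(-0.002)), (95, np.float64(0.209), np.float64(0.044), np.float64(0.072)), (99, np.float64(0.212), np.float64(0.045), np.float64(0.078))]
0.0 [0.04  0.042 0.043] 73
0.02 [0.04  0.042 0.044] 97
0.04 [0.04  0.042 0.044] 106
0.06 [0.04  0.042 0.045] 113
0.08 [0.04  0.042 0.045] 116
0.1 [0.04  0.043 0.045] 116
0.12 [0.04  0.042 0.045] 143
0.14 [0.003 0.037 0.043] 324
0.16 [0.004 0.029 0.042] 214
0.18 [0.034 0.037 0.039] 12
0.2 [0.03  0.037 0.042] 156
side [(1, np.float64(0.011), np.float64(0.004), np.float64(-0.077)), (5, np.float64(0.027), np.float64(0.007), np.float64(-0.06)), (50, np.float64(0.131), np.float64(0.036), np.float64(0.055)), (95, np.float64(0.209), np.float64(0.044), np.float64(0.083)), (99, np.float64(0.211), np.float64(0.044), np.float64(0.084))]
0.0 [0.032 0.043 0.043] 78
0.02 [0.009 0.04  0.044] 158
0.04 [0.004 0.04  0.045] 199
0.06 [0.005 0.039 0.044] 213
0.08 [0.004 0.039 0.044] 211
0.1 [0.005 0.04  0.044] 232
0.12 [0.006 0.042 0.044] 253
0.14 [0.003 0.031 0.043] 413
0.16 [0.005 0.027 0.042] 460
0.18 [0.03  0.035 0.039] 42
0.2 [0.031 0.037 0.042] 201
```

Call:
servo_tool --translation '[[0, 0, -0.017], [0, 0, -0.017], [0, 0, -0.017], [0, 0, -0.017], [0, 0, -0.017], [0, 0, -0.017], [0, 0, -0.02]]' --turn '[[0, 0, 0.158], [0, 0, 0.158], [0, 0, 0.158], [0, 0, 0.158], [0, 0, 0.158], [0, 0, 0.158], [0, 0, 0.158]]' --grip 0.5

```text
clock: 0.98
tool_pos: [0.1837, 0.5969, 0.3606]
eef_rot: [0.648, 0.762, -0.001, 0.0]
contact_force: [-0.1, 0.2, -0.3]
opening: 0.5
finger_force: 0.0
```

Call:
servo_tool --translation '[[-0.04, 0.026, 0], [-0.04, 0.026, 0], [-0.04, 0.026, 0], [-0.04, 0.026, 0], [-0.04, 0.026, 0], [-0.04, 0.026, 0], [-0.04, 0.026, 0], [-0.04, 0.026, 0], [-0.04, 0.026, 0], [-0.04, 0.026, 0]]' --turn '[[0, 0, 0], [0, 0, 0], [0, 0, 0], [0, 0, 0], [0, 0, 0], [0, 0, 0], [0, 0, 0], [0, 0, 0], [0, 0, 0], [0, 0, 0]]'

```text
clock: 2.22
tool_pos: [0.5071, 0.2445, 0.3604]
eef_rot: [0.646, 0.763, -0.0, -0.0]
contact_force: [0.3, 1.5, -0.6]
opening: 0.495
finger_force: 0.0
```

Call:
servo_tool --translation '[[-0.04, 0.026, 0], [-0.04, 0.026, 0], [-0.04, 0.026, 0], [0, 0, 0], [0, 0, 0]]' --turn '[[0, 0, 0], [0, 0, 0], [0, 0, 0], [0, 0, 0], [0, 0, 0]]'

```text
clock: 2.85
tool_pos: [0.6026, 0.141, 0.3601]
eef_rot: [0.646, 0.763, -0.0, -0.001]
contact_force: [-0.8, -0.1, -0.3]
opening: 0.499
finger_force: 0.0
```

```bash
python3 - <<'E'
from plant import r, optics
from h import *
s=r.get_state();p=s["tool_pos"];print(p,s["eef_rot"],s["q"])
d=optics.snapshot("side");np.savez("side1.npz",**d)
cv2.imwrite("pics/side1.png",cv2.resize(d["img"][90:260,130:380],None,fx=3,fy=3)[:,:,::-1])
X=np.array([.6108,.1345,.304]);print(X-p,"tip pix",proj(d,p))
E
```

```text
[0.60261968 0.14097741 0.3601363 ] [ 6.45875430e-01  7.63442330e-01 -2.53086293e-04 -8.20713997e-04] [-0.39502271  0.56918958  0.16654338  1.42042987 -0.09869086  1.16142921
 -0.0483914 ]
[ 0.00818032 -0.00647741 -0.0561363 ] tip pix [245.01789823 150.80184123]
```

View pics/side1.png

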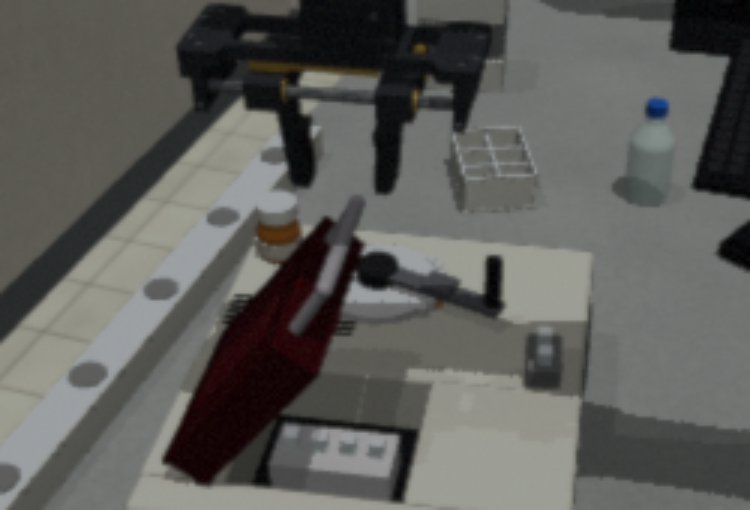

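The open fingers straddle the bar line, with tips at (300,185) and (385,190) in the crop and the bar just below at (325,265). I'll shift slightly, descend and close.

Call:
servo_tool --translation '[[-0.008, 0.007, 0], [0, 0, 0.015], [0, 0, 0.015], [0, 0, 0.015], [0, 0, 0.015], [0, 0, 0.015], [0, 0, 0]]' --turn '[[0, 0, 0], [0, 0, 0], [0, 0, 0], [0, 0, 0], [0, 0, 0], [0, 0, 0], [0, 0, 0]]'

```text
clock: 3.78
tool_pos: [0.6106, 0.1335, 0.2841]
eef_rot: [0.646, 0.763, -0.001, -0.001]
contact_force: [-0.1, -0.2, 0.7]
opening: 0.5
finger_force: 0.0
```

Call:
servo_tool --translation '[[0, 0, 0], [0, 0, 0], [0, 0, 0], [0, 0, 0], [0, 0, 0], [0, 0, 0]]' --turn '[[0, 0, 0], [0, 0, 0], [0, 0, 0], [0, 0, 0], [0, 0, 0], [0, 0, 0]]' --grip 0 --grip_force 20

```text
clock: 4.53
tool_pos: [0.6113, 0.1336, 0.2861]
eef_rot: [0.646, 0.763, 0.0, -0.0]
contact_force: [-2.9, -0.2, 4.8]
opening: 0.124
finger_force: 19.4
```

```bash
python3 - <<'E'
from plant import r, optics
from h import *
s=r.get_state();p=s["tool_pos"];print(p,s["contact_force"],s["moment"],s["opening"],s["finger_force"])
d=optics.snapshot("side")
cv2.imwrite("pics/side2.png",cv2.resize(d["img"][90:260,130:380],None,fx=3,fy=3)[:,:,::-1])
H=np.array([.7059,.1502]);g=np.r_[p[:2],p[2]+.019]
xp=np.array([np.cos(.166),np.sin(.166)])
x=-(g[:2]-H)@xp;z=g[2]-.12;print("r",np.hypot(x,z),"th",np.arctan2(z,x)-.169)
E
```

```text
[0.6113191  0.13359841 0.28608507] [-2.90856353 -0.18390796  4.83256224] [-0.16072787  0.53809749 -0.01448505] 0.12399280005223128 19.36495006084442
r 0.20851159747024234 th 0.9232142375583912
```

View pics/side2.png

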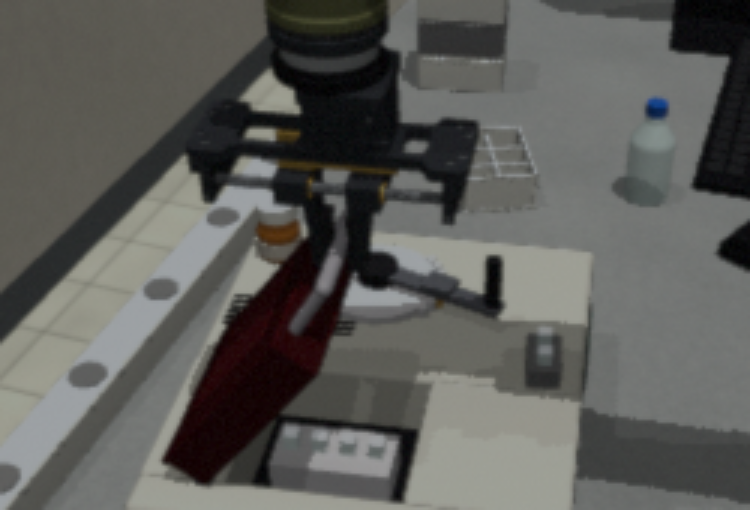

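The pads hold the bar, at about (335,235) in the crop, and the computed radius of 0.2085 m matches the stated 0.208 m. Next I'll work out the arc.

```bash
python3 -c "
import numpy as np
th=np.r_[np.linspace(.923,.1,21),.08,.06,.04,.02,0,-.01];a=th+.169
d=np.c_[np.diff(-.208*np.cos(a)),np.diff(-.208*np.sin(a))].round(4)
print(d.tolist(),d.sum(0))"
```

```text
[[-0.0075, 0.0041], [-0.0073, 0.0044], [-0.0072, 0.0047], [-0.007, 0.005], [-0.0067, 0.0053], [-0.0065, 0.0055], [-0.0063, 0.0058], [-0.006, 0.0061], [-0.0058, 0.0063], [-0.0055, 0.0065], [-0.0052, 0.0068], [-0.005, 0.007], [-0.0047, 0.0072], [-0.0044, 0.0074], [-0.0041, 0.0075], [-0.0038, 0.0077], [-0.0034, 0.0078], [-0.0031, 0.008], [-0.0028, 0.0081], [-0.0024, 0.0082], [-0.0011, 0.004], [-0.001, 0.004], [-0.0009, 0.0041], [-0.0008, 0.0041], [-0.0007, 0.0041], [-0.0003, 0.0021]] [-0.1095  0.1518]
```

Call:
servo_tool --translation '[[0, -0.0075, 0.0041], [0, -0.0073, 0.0044], [0, -0.0072, 0.0047], [0, -0.007, 0.005], [0, -0.0067, 0.0053], [0, 0, 0]]' --turn '[[0, 0, 0], [0, 0, 0], [0, 0, 0], [0, 0, 0], [0, 0, 0], [0, 0, 0]]'

```text
clock: 5.32
tool_pos: [0.5753, 0.1276, 0.261]
eef_rot: [0.646, 0.763, -0.001, -0.001]
contact_force: [1.0, -0.3, -3.9]
opening: 0.12
finger_force: 20.0
```

Call:
servo_tool --translation '[[0, -0.0065, 0.0055], [0, -0.0063, 0.0058], [0, -0.006, 0.0061], [0, -0.0058, 0.0063], [0, -0.0055, 0.0065], [0, -0.0052, 0.0068], [0, -0.005, 0.007], [0, -0.0047, 0.0072], [0, 0, 0]]' --turn '[[0, 0, 0], [0, 0, 0], [0, 0, 0], [0, 0, 0], [0, 0, 0], [0, 0, 0], [0, 0, 0], [0, 0, 0], [0, 0, 0]]'

```text
clock: 6.45
tool_pos: [0.5328, 0.1206, 0.2104]
eef_rot: [0.646, 0.763, 0.001, 0.001]
contact_force: [5.1, 0.7, -7.2]
opening: 0.118
finger_force: 20.3
```

Call:
servo_tool --translation '[[0, -0.0044, 0.0074], [0, -0.0041, 0.0075], [0, -0.0038, 0.0077], [0, -0.0034, 0.0078], [0, -0.0031, 0.008], [0, -0.0028, 0.0081], [0, -0.0024, 0.0082], [0, 0, 0]]' --turn '[[0, 0, 0], [0, 0, 0], [0, 0, 0], [0, 0, 0], [0, 0, 0], [0, 0, 0], [0, 0, 0], [0, 0, 0]]'

```text
clock: 7.45
tool_pos: [0.5092, 0.1166, 0.1558]
eef_rot: [0.646, 0.763, 0.001, 0.001]
contact_force: [5.6, 2.4, -3.1]
opening: 0.114
finger_force: 20.1
```

Call:
servo_tool --translation '[[0, -0.001, 0.004], [0, -0.0005, 0.004], [0, -0.0005, 0.004], [0, 0, 0.004], [0, 0, 0.004], [0, 0, 0.002], [0, 0, 0.001], [0, 0, 0], [0, 0, 0]]' --turn '[[0, 0, 0], [0, 0, 0], [0, 0, 0], [0, 0, 0], [0, 0, 0], [0, 0, 0], [0, 0, 0], [0, 0, 0], [0, 0, 0]]'

```text
clock: 8.57
tool_pos: [0.504, 0.1158, 0.1327]
eef_rot: [0.646, 0.763, -0.002, -0.002]
contact_force: [-5.8, 2.1, -2.1]
opening: 0.107
finger_force: 19.9
```

Call:
servo_tool --translation '[[0, 0, 0.002], [0, 0, 0.002], [0, 0, 0]]' --turn '[[0, 0, 0], [0, 0, 0], [0, 0, 0]]'

```text
clock: 8.95
tool_pos: [0.5039, 0.1156, 0.1305]
eef_rot: [0.646, 0.763, -0.001, -0.001]
contact_force: [-8.9, 1.4, 16.6]
opening: 0.101
finger_force: 18.4
```

```bash
python3 - <<'E'
from plant import r, optics
from h import *
s=r.get_state();print(s["contact_force"])
xp=np.array([np.cos(.1660),np.sin(.1660)]);yp=np.array([-xp[1],xp[0]]);H=np.array([.7059,.1502])
for n in("side","top"):
    d=optics.snapshot(n);C=cloud(d);x=(C[...,:2]-H)@xp;y=(C[...,:2]-H)@yp;z=C[...,2]-.12
    hs=cv2.cvtColor(d["img"],cv2.COLOR_RGB2HSV)
    m=((hs[...,0]<8)|(hs[...,0]>170))&(hs[...,1]>100)&(abs(y)<.085)&(z>.03)&(x<0)&(x>-.155)
    A=np.c_[x[m],np.ones(m.sum())];print(n,m.sum(),np.linalg.lstsq(A,z[m],rcond=None)[0])
    if n=="side":cv2.imwrite("pics/side3.png",cv2.resize(d["img"][90:260,130:380],None,fx=3,fy=3)[:,:,::-1])
E
```

```text
[-8.92823485  1.4162873  16.57100916]
side 2861 [-0.00213967  0.04192343]
top 1498 [-0.02538995  0.04041473]
```

View pics/side3.png

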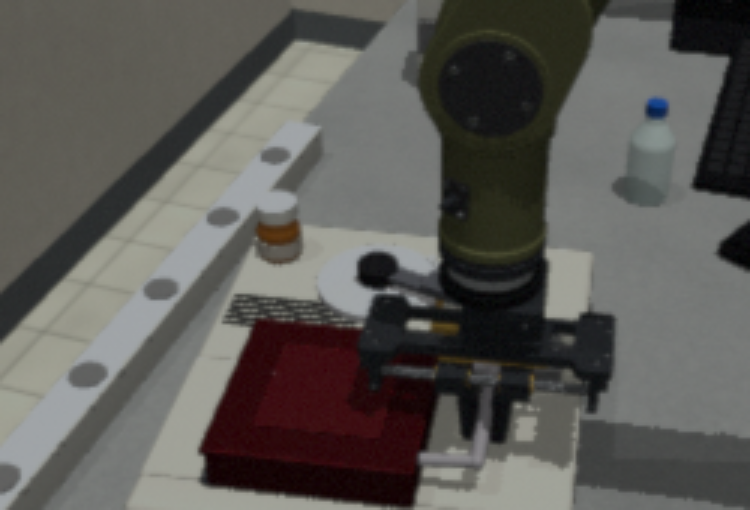

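The hood is flat (fitted slope about 0) and the stop pushes back with 16.6 N. In the crop the bar sits at (460,460) in the pads. I'll release it, rise, and turn for the lever.

Call:
servo_tool --translation '[[0, 0, 0], [0, 0, 0], [0, 0, 0], [0, 0, 0], [0, 0, 0]]' --turn '[[0, 0, 0], [0, 0, 0], [0, 0, 0], [0, 0, 0], [0, 0, 0]]' --grip 0.45

```text
clock: 9.68
tool_pos: [0.5064, 0.1159, 0.1292]
eef_rot: [0.646, 0.763, 0.0, 0.0]
contact_force: [-0.2, -0.5, -0.7]
opening: 0.449
finger_force: 0.0
```

Call:
servo_tool --translation '[[0, 0, -0.01], [0, 0, -0.015], [0, 0, -0.025], [0, 0, -0.03], [0, 0, -0.03], [0, 0, -0.02], [0, 0, 0]]' --turn '[[0, 0, 0], [0, 0, 0], [0, 0, 0], [0, 0, 0], [0, 0, 0], [0, 0, 0], [0, 0, 0]]'

```text
clock: 10.55
tool_pos: [0.5073, 0.1162, 0.2615]
eef_rot: [0.646, 0.763, 0.002, 0.001]
contact_force: [-1.4, -0.1, 0.2]
opening: 0.449
finger_force: 0.0
```

Call:
servo_tool --translation '[[0, 0, 0], [0, 0, 0], [0, 0, 0], [0, 0, 0], [0, 0, 0], [0, 0, 0], [0, 0, 0], [0, 0, 0]]' --turn '[[0, 0, -0.17], [0, 0, -0.17], [0, 0, -0.17], [0, 0, -0.17], [0, 0, -0.17], [0, 0, -0.17], [0, 0, -0.17], [0, 0, 0]]'

```text
clock: 11.55
tool_pos: [0.5057, 0.1157, 0.2587]
eef_rot: [0.108, 0.994, -0.0, -0.001]
contact_force: [0.7, -0.1, -0.4]
opening: 0.45
finger_force: 0.0
```

```bash
python3 - <<'E'
from plant import r, optics
from h import *
s=r.get_state();p=s["tool_pos"];q=s["eef_rot"];print(p,q,s["q"],s["contact_force"])
xp=np.array([np.cos(.1660),np.sin(.1660)]);yp=np.array([-xp[1],xp[0]]);H=np.array([.7059,.1502]);V=np.array([.6592,-.0553])
for n in("side","top"):
    d=optics.snapshot(n);C=cloud(d);x=(C[...,:2]-H)@xp;y=(C[...,:2]-H)@yp;z=C[...,2]-.12
    m=(abs(y)<.08)&(abs(z-.045)<.03)&(x<-.02)&(x>-.15)
    A=np.c_[x[m],np.ones(m.sum())];print(n,m.sum(),np.linalg.lstsq(A,z[m],rcond=None)[0])
    P=C;rad=np.hypot(P[...,0]-V[0],P[...,1]-V[1])
    m=(P[...,2]>.155)&(P[...,2]<.2)&(abs(rad-.12)<.03)&(P[...,0]<.6)&(P[...,1]<.03)&(d["img"].max(2)<70)
    k,l,st,ce=cv2.connectedComponentsWithStats(m.astype(np.uint8))
    for i in range(1,k):
        if st[i,4]>5:
            Z=P[l==i];t=Z[Z[:,2]>.188];print(ce[i],st[i],Z.min(0),Z.max(0),"top face",len(t),(t.min(0)+t.max(0))/2 if len(t) else "")
    if n=="top":
        cv2.imwrite("pics/top4.png",cv2.resize(d["img"][130:260,200:350],None,fx=5,fy=4.6)[:,:,::-1])
E
```

```text
[0.5057088  0.11565808 0.25868385] [ 1.08153916e-01  9.94133855e-01 -1.25181889e-05 -7.80070385e-04] [-0.17872045  0.52600046 -0.2108215   1.85697096  0.14969296  0.77531965
  0.88489154] [ 0.70599909 -0.14866328 -0.35020763]
side 2473 [0.00242126 0.04280308]
[293.25   187.1875] [292 183   5   7  16] [ 0.53502921 -0.02917009  0.15502054] [ 0.54630979 -0.02442818  0.17675017] top face 0 
top 989 [0.00081448 0.04171279]
[295.875      209.33333333] [294 207   5   6  24] [ 0.53323383 -0.04116122  0.16189866] [ 0.5468478  -0.02744843  0.19804551] top face 17 [ 0.5403289  -0.03416919  0.19341433]
```

View pics/top4.png

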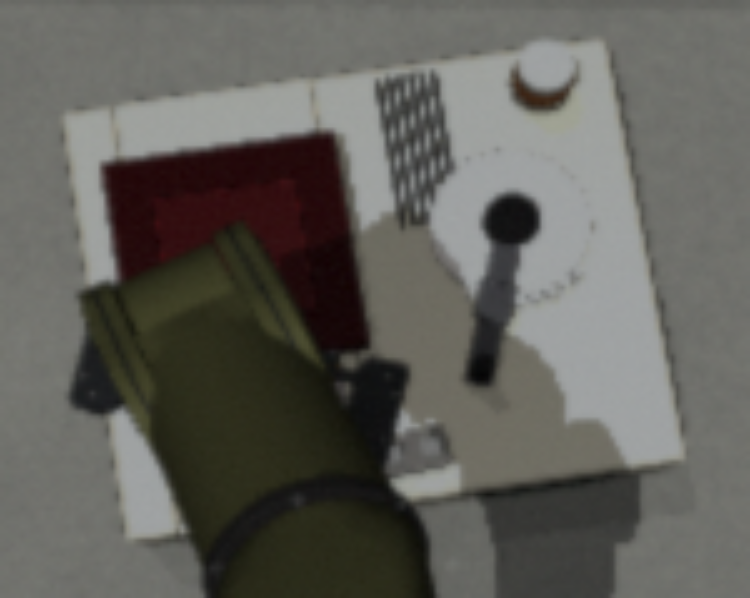

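The hood is still closed and flat. The post's top is at crop (482,367), measured at (0.540, -0.034), 0.121 m from the pivot against the stated 0.120 m. The gripper moves over it next.

Call:
servo_tool --translation '[[-0.011, -0.023, 0], [-0.011, -0.023, 0], [-0.011, -0.023, 0], [-0.011, -0.023, 0], [-0.011, -0.023, 0], [-0.011, -0.023, 0], [0, 0, 0], [0, 0, 0]]' --turn '[[0, 0, 0], [0, 0, 0], [0, 0, 0], [0, 0, 0], [0, 0, 0], [0, 0, 0], [0, 0, 0], [0, 0, 0]]'

```text
clock: 12.65
tool_pos: [0.541, -0.0314, 0.2592]
eef_rot: [0.107, 0.994, 0.0, -0.0]
contact_force: [0.3, 0.4, 0.2]
opening: 0.449
finger_force: 0.0
```

Call:
servo_tool --translation '[[0, -0.002, 0.015], [0, 0, 0.015], [0, 0, 0.015], [0, 0, 0.015], [0, 0, 0.015], [0, 0, 0.015], [0, 0, 0.014], [0, 0, 0], [0, 0, 0]]' --turn '[[0, 0, 0], [0, 0, 0], [0, 0, 0], [0, 0, 0], [0, 0, 0], [0, 0, 0], [0, 0, 0], [0, 0, 0], [0, 0, 0]]'

```text
clock: 13.78
tool_pos: [0.5412, -0.0349, 0.1555]
eef_rot: [0.107, 0.994, 0.0, 0.0]
contact_force: [-0.4, -0.7, 0.8]
opening: 0.451
finger_force: 0.0
```

Call:
servo_tool --translation '[[0, 0, 0], [0, 0, 0], [0, 0, 0], [0, 0, 0], [0, 0, 0], [0, 0, 0]]' --turn '[[0, 0, 0], [0, 0, 0], [0, 0, 0], [0, 0, 0], [0, 0, 0], [0, 0, 0]]' --grip 0 --grip_force 20

```text
clock: 14.52
tool_pos: [0.5414, -0.0336, 0.1556]
eef_rot: [0.107, 0.994, 0.001, 0.001]
contact_force: [-0.7, 5.5, 2.6]
opening: 0.179
finger_force: 20.0
```

Call:
servo_tool --translation '[[0, 0, 0], [0, -0.0024, 0], [0, -0.0024, 0], [0, -0.0024, 0], [0, -0.0024, 0], [0, -0.0024, 0], [0, -0.0024, 0], [0, -0.0024, 0], [0, -0.0024, 0], [0, 0, 0]]' --turn '[[0, 0, -0.03], [0, 0, -0.02], [0, 0, -0.02], [0, 0, -0.02], [0, 0, -0.02], [0, 0, -0.02], [0, 0, -0.02], [0, 0, -0.02], [0, 0, -0.02], [0, 0, 0]]' --grip_force 35

```text
clock: 15.78
tool_pos: [0.5396, -0.0527, 0.1556]
eef_rot: [0.012, 1.0, 0.001, 0.001]
contact_force: [1.2, 5.6, 2.4]
opening: 0.168
finger_force: 35.0
```

```bash
cat > lev.py <<'E'
from plant import r
import numpy as np
s=r.get_state();p=s["tool_pos"];v=p[:2]-[.6592,-.0553];a=np.arctan2(-v[1],-v[0])+.182
t=np.array([v[1],-v[0]])/-np.hypot(*v)
q=s["eef_rot"];print("lever",a.round(3),"r",np.hypot(*v).round(4),"tangential F",(s["contact_force"][:2]@t).round(1),s["contact_force"].round(1),"tooly",(2*np.arctan2(q[1],q[0])-np.pi/2-1.388).round(3),s["opening"],s["finger_force"],s["clock"])
E
python3 lev.py
```

```text
lever 0.161 r 0.1197 tangential F -5.6 [1.2 5.6 2.4] tooly 0.159 0.1677304645389106 34.9983021884691 15.775
```

Call:
servo_tool --translation '[[0, -0.0024, 0], [0, -0.0024, 0], [0, -0.0024, 0], [0, -0.0024, 0], [0, -0.0024, 0], [0, -0.0024, 0], [0, -0.0024, 0], [0, -0.0024, 0], [0, -0.0024, 0], [0, 0, 0]]' --turn '[[0, 0, -0.02], [0, 0, -0.02], [0, 0, -0.02], [0, 0, -0.02], [0, 0, -0.02], [0, 0, -0.02], [0, 0, -0.02], [0, 0, -0.02], [0, 0, -0.02], [0, 0, 0]]'

```text
clock: 17.02
tool_pos: [0.5409, -0.0736, 0.1556]
eef_rot: [-0.078, 0.997, 0.001, 0.001]
contact_force: [1.1, 6.4, 2.2]
opening: 0.169
finger_force: 35.0
```

```bash
python3 lev.py
```

```text
lever 0.336 r 0.1197 tangential F -6.1 [1.1 6.4 2.2] tooly 0.339 0.16884239316446187 34.99851216911338 17.025
```

Call:
servo_tool --translation '[[0, -0.0024, 0], [0, -0.0024, 0], [0, -0.0024, 0], [0, -0.0024, 0], [0, -0.0024, 0], [0, -0.0024, 0], [0, -0.0024, 0], [0, -0.0024, 0], [0, 0, 0]]' --turn '[[0, 0, -0.02], [0, 0, -0.02], [0, 0, -0.02], [0, 0, -0.02], [0, 0, -0.02], [0, 0, -0.02], [0, 0, -0.02], [0, 0, -0.02], [0, 0, 0]]'

```text
clock: 18.15
tool_pos: [0.545, -0.0915, 0.1556]
eef_rot: [-0.158, 0.987, 0.002, 0.001]
contact_force: [1.5, 7.5, 3.0]
opening: 0.171
finger_force: 35.0
```

```bash
python3 lev.py
```

```text
lever 0.489 r 0.1198 tangential F -6.7 [1.5 7.5 3. ] tooly 0.5 0.17092350967722353 34.99971221666783 18.15
```

Call:
servo_tool --translation '[[0, -0.0012, 0], [0, -0.0012, 0], [0, -0.0012, 0], [0, -0.0012, 0], [0, 0, 0]]' --turn '[[0, 0, -0.01], [0, 0, -0.01], [0, 0, -0.01], [0, 0, -0.01], [0, 0, 0]]'

```text
clock: 18.77
tool_pos: [0.5464, -0.0958, 0.1556]
eef_rot: [-0.178, 0.984, 0.002, 0.001]
contact_force: [0.1, 8.0, 3.4]
opening: 0.169
finger_force: 35.0
```

```bash
python3 lev.py
```

```text
lever 0.526 r 0.1198 tangential F -7.5 [0.1 8.  3.4] tooly 0.54 0.1693099512164261 35.000100592151284 18.775
```

Call:
servo_tool --translation '[[0, -0.0012, 0], [0, -0.0012, 0], [0, -0.0012, 0], [0, 0, 0]]' --turn '[[0, 0, -0.01], [0, 0, -0.01], [0, 0, -0.01], [0, 0, 0]]'

```text
clock: 19.27
tool_pos: [0.5477, -0.0993, 0.1556]
eef_rot: [-0.192, 0.981, 0.002, 0.001]
contact_force: [1.3, 8.8, 2.5]
opening: 0.166
finger_force: 35.0
```

```bash
python3 lev.py
```

```text
lever 0.558 r 0.1198 tangential F -7.7 [1.3 8.8 2.5] tooly 0.57 0.16615023041620963 35.000003959285095 19.275
```

Call:
servo_tool --translation '[[0, -0.0012, 0], [0, -0.0012, 0], [0, 0, 0]]' --turn '[[0, 0, -0.01], [0, 0, -0.01], [0, 0, 0]]'

```text
clock: 19.65
tool_pos: [0.5486, -0.1016, 0.1556]
eef_rot: [-0.202, 0.979, 0.002, 0.001]
contact_force: [1.6, 7.0, 2.8]
opening: 0.173
finger_force: 35.0
```

```bash
python3 lev.py
```

```text
lever 0.579 r 0.1199 tangential F -5.9 [1.6 7.  2.8] tooly 0.59 0.1727458228759304 34.99983229616191 19.65
```

Call:
servo_tool --translation '[[0, -0.0012, 0], [0, 0, 0]]' --turn '[[0, 0, -0.01], [0, 0, 0]]'

```text
clock: 19.9
tool_pos: [0.5492, -0.1028, 0.1556]
eef_rot: [-0.207, 0.978, 0.001, 0.001]
contact_force: [0.4, 7.4, 3.3]
opening: 0.166
finger_force: 35.0
```

```bash
python3 lev.py
```

```text
lever 0.59 r 0.1199 tangential F -6.7 [0.4 7.4 3.3] tooly 0.6 0.1662879649247476 34.99946629512124 19.9
```

Call:
servo_tool --translation '[[0, -0.0012, 0], [0, 0, 0]]' --turn '[[0, 0, -0.01], [0, 0, 0]]'

```text
clock: 20.15
tool_pos: [0.5495, -0.1036, 0.1556]
eef_rot: [-0.212, 0.977, 0.002, 0.001]
contact_force: [-0.1, 8.5, 4.0]
opening: 0.166
finger_force: 35.0
```

```bash
python3 lev.py
```

```text
lever 0.597 r 0.1199 tangential F -7.8 [-0.1  8.5  4. ] tooly 0.61 0.16587404991359855 35.000079731689766 20.15
```

Call:
servo_tool --translation '[[0, -0.0012, 0], [0, 0, 0]]' --turn '[[0, 0, -0.01], [0, 0, 0]]'

```text
clock: 20.4
tool_pos: [0.5497, -0.104, 0.1556]
eef_rot: [-0.217, 0.976, 0.002, 0.001]
contact_force: [-1.1, 10.5, 4.1]
opening: 0.174
finger_force: 35.0
```

```bash
python3 lev.py
```

```text
lever 0.601 r 0.1198 tangential F -10.0 [-1.1 10.5  4.1] tooly 0.62 0.17366356312936695 35.00127048930153 20.4
```

The lever has stalled at 0.60 rad while the force rose from 6.7 to 10 N, which fits the bottom of the third notch. I'll hold there and check.

Call:
servo_tool --translation '[[0, 0, 0], [0, 0, 0], [0, 0, 0], [0, 0, 0], [0, 0, 0], [0, 0, 0]]' --turn '[[0, 0, 0], [0, 0, 0], [0, 0, 0], [0, 0, 0], [0, 0, 0], [0, 0, 0]]'

```text
clock: 21.15
tool_pos: [0.5497, -0.104, 0.1556]
eef_rot: [-0.217, 0.976, 0.002, 0.001]
contact_force: [-0.6, 9.5, 2.9]
opening: 0.168
finger_force: 35.0
```

```bash
python3 lev.py; python3 - <<'E'
from plant import optics
from h import *
xp=np.array([np.cos(.1660),np.sin(.1660)]);yp=np.array([-xp[1],xp[0]]);H=np.array([.7059,.1502])
d=optics.snapshot("side");C=cloud(d);x=(C[...,:2]-H)@xp;y=(C[...,:2]-H)@yp;z=C[...,2]-.12
m=(abs(y)<.08)&(abs(z-.045)<.02)&(x<-.02)&(x>-.15)
print(np.linalg.lstsq(np.c_[x[m],np.ones(m.sum())],z[m],rcond=None)[0])
cv2.imwrite("pics/side5.png",cv2.resize(d["img"][90:260,130:380],None,fx=3,fy=3)[:,:,::-1])
E
```

```text
lever 0.6 r 0.1199 tangential F -9.0 [-0.6  9.5  2.9] tooly 0.62 0.16752102655435108 35.00127968844026 21.15
[0.0023765  0.04279822]
```

View pics/side5.png

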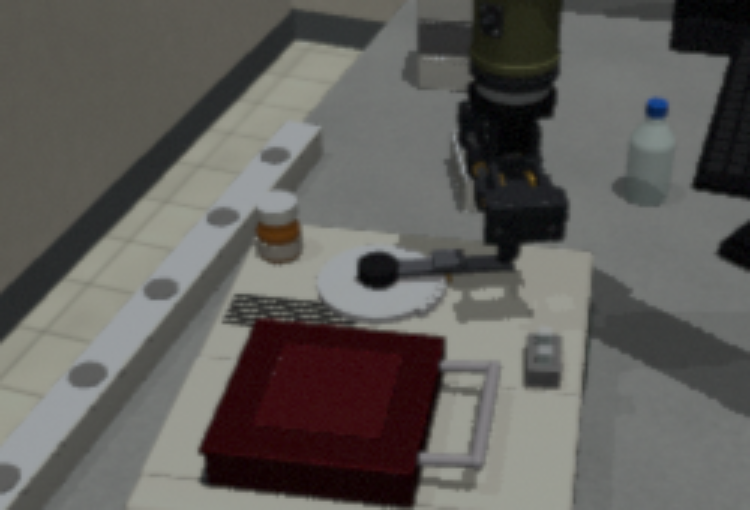

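The hood is closed with its bar at (485,415), the fingers hold the lever's post at (508,245), and the jar at (278,225) and cell block at (543,358) have not moved.

```bash
python3 -c "
from plant import r
print(r.finish_job())"
```

```text
the job is handed in; nothing more can be done
None
```

The hood is fully closed and the gripper is holding the lever in the third click (about 0.60 rad); I handed the job in at about 21 s, with the jar and cell block unmoved in the last picture, and the hand-in returned no verdict.

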